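Fit a bush and open a circlip over the axle stub of a cigar-rolling machine's roller

TASK

The guide roller of the cigar-rolling machine stands in the vise with its axle stub up: slide the brass bush of the right length (the middle one of the three, 18 mm, which ends just below the ring groove) down onto the gear face and let it go. Then take the circlip pliers off the cigar box by their handles, squeeze them so that the ring on their noses is fully spread, slide the level ring over the stub until it rests lightly on the bush, level with the groove. Finish holding it right there, handles still squeezed and ring still spread; leave the other two bushes and everything else on the bench alone.

Things in the scene. Friction and masses are not known exactly. Their poses are not given: they have to be found in the camera images.
- vise: Blue-grey bench vise, bolted down, about 130 x 240 mm, jaw tops 115 mm high, clamping a black roller upright. Origin on the bench straight below the roller's axis; z up, the screw with its T-bar points to -y. On the roller lies a brass gear, 76 mm across, and through it stands a bare steel axle stub, 27 mm thick, top 196 mm above the bench with a 3 mm chamfer; nothing else is higher than the gear.
- gear_face (a point): Point on the stub's axis in the plane of the gear's top face, on which the bush must sit, 165 mm above the bench.
- groove (a point): Point on the stub's axis at the middle of the dark ring groove, 185.5 mm above the bench; the groove is 5 mm high (183 to 188 mm) and 24.4 mm in diameter. An 18 mm bush on the gear face ends at its lower edge.
- bush_mid: The right bush: brass tube standing on end, 18 mm long, outside 40, bore 30 mm. Origin at the centre of its underside, z along its axis. The three bushes stand in a row about 85 mm apart, in any order, on a grey felt mat 3 mm thick.
- bush_short: Look-alike brass bush, 10 mm long, outside 40, bore 30 mm; stays on the mat. Origin at the centre of its underside.
- bush_long: Look-alike brass bush, 28 mm long, outside 40, bore 30 mm; stays on the mat. Origin at the centre of its underside.
- cigar_box: Closed wooden cigar box, fixed, 154 x 124 mm, 45 mm high; the pliers lie on its lid. Origin at the centre of its underside.
- pliers: Circlip pliers, 0.2 kg, flat on the box lid, noses over the box's +x edge. Origin on the pivot axis at the underside of the handles (lid height); x ahead to the noses, in the middle plane with handles relaxed, z up. Two noses run ahead 4 to 11 mm above the origin and end in pins bent down to 20 mm below it. This is the pose of the left lever: squeezed, the middle plane is turned by half of plier_lever against it.
- handles (a point): Middle between the handles, 55 mm behind the pivot, 7 mm above the pliers' underside. The two blue grips run 28 to 120 mm behind the pivot, each 10 mm thick, 14 mm high from the underside up. Relaxed they measure 49 mm over their outsides here (54 mm at 74 mm behind the pivot) and splay 8 degrees each; squeezed to the stop they are parallel, 34 mm over all. Squeezing moves the noses APART.
- plier_lever (a joint): Angle of the right lever to the left in rad: 0 handles relaxed (spring pressed), 0.28 handles squeezed to the stop and ring fully spread. The spring takes 0.24 N m at 0 and 0.58 N m at the stop, so about 10 N on each handle 55 mm behind the pivot.
- ring_back (a point): Middle of the ring's back (opposite its gap), at half its 3 mm thickness, in the pliers' middle plane: 84 mm ahead of the pivot relaxed, 77 mm squeezed.
- ring_eye (a point): Middle of the ring's opening when fully spread, at half the ring's thickness; then in the pliers' middle plane, 60 mm ahead of the pivot, and the opening takes a 31 mm shaft. The steel ring lies flat, 17 to 20 mm below the pliers' underside plane, ahead of the noses' pins, and cannot come off them. The point rides on the ring's left half: relaxed it lies some mm aside.
- oil_bottle: Amber oil bottle, 44 mm across, 115 mm high, bystander. Origin at the centre of its underside.
- screwdriver: Screwdriver with a wooden handle, 180 mm long, lying on the bench, bystander.
- cup: White plastic cup, 72 mm across, 85 mm high, bystander. Origin at the centre of its underside.
- glue_jar: Jar with a steel cap, 60 mm across, 60 mm high, bystander. Origin at the centre of its underside.
Mind the look-alikes: they are no part of the job. What is shaped like the pliers but purple is not meant.

How it is judged:
By the outcome, as a careful person would: the job done as asked, in the order asked, and still so for the second after the job is handed in, while the arm keeps its last pose, push and grip.
It also fails if it takes over 48 s, if anything falls off the work surface, if the arm or the gripper's body presses on something with over 40 N, if the wrist force passes 120 N, or if a joint passes its speed limit or range.

ROBOT

A 7-joint arm with a two-finger parallel gripper is mounted at the origin on the work surface. World frame = base frame: x ahead of the robot, y to its left, z up, the work surface at z = 0. Lengths are in m, angles in rad, forces in N, time in s.
With the tool pointing down it reaches from about 0.4 to 0.9 m from the base axis. Payload 5.5 kg.
Tool frame: the origin (TCP) lies midway between the tips of the shut fingers; the grasp point (between the pads) lies 19 mm behind it; z points along the fingers, y is the direction in which the jaws open and shut (so a half turn about z gives the same grasp; the last joint's range is limited). The gripper opens to 85 mm and grips with 20 to 120 N. Pads are 22 mm wide; open, the fingers measure 114 mm over their backs; the gripper's body (76 mm by 85 mm) begins 54 mm behind the grasp point. The pads swing forward as they close: fully open they stand 13 mm farther back than shut.
Start: joints at [1.596, 0.501, -0.427, 1.55, 0.221, 1.138, -0.21], TCP at [0.153, -0.632, 0.231] pointing down, gripper open.
Joint ranges: [-2.88, 2.88], [-0.31, 2.03], [-1.54, 1.56], [0.2, 2.42], [-1.41, 4.55], [0.19, 2.02], [-2.57, 2.57]. Speed limits (rad/s): [2.57, 2.57, 3.14, 3.14, 3.14, 3.14, 3.14].

INTERFACE

Orientations are given as a unit quaternion [x, y, z, w].
In Python, from rig import r, cams gives the robot as it stands.
- The arm moves only by the tool servo_tool, never from a script. Its argument "targets" is a list that holds one entry, the list of rows, each a list of 6 numbers: the shift along the world's x, y, z normalised to -1 to 1, where 1 is 0.04 m, then the turn, a rotation vector about the world's x, y, z normalised to -1 to 1, where 1 is 2 pi rad. A call has exactly 5 rows; each row shifts and turns the pose as measured when the row begins; what a row does not reach is not made up. A row lasts 1/12 s, in which the tool goes at most 41.7 mm and 7.16 degrees, less where a joint would pass 70% of its speed; a pose out of reach is approached as far as the arm can. A call with a number of a shift or a turn outside -1 to 1 is refused whole. A call with a gripper value outside its range is refused whole. "fingers" is the closure, from -1 (fully open) to 1 (shut), so that 0 is half open, set as the call begins (left out, the last holds). The fingers move at their own pace and stop on an object; "newtons" is the grip in N (left out, the last holds). Time passes only in rows, so rows that do not move let the fingers close, or fill a call up. It gives the time, the measured TCP pose, the force and the opening at its end, in the units of the state.
- r.observe(): the state, without advancing time (a new reading comes with each control period).
- cams.get_image(name): name is "side" or "top" or "wrist"; returns a dict with "frame" (420x560x3 uint8, red, green, blue), "fx", "fy", "cx", "cy" (pixels), "k1" (the pictures are not rectified: a ray, as slopes to the right and down, at radius r is drawn at 1 + k1 r^2 times it, then the intrinsics apply), "R" (3x3) and "t" (3): a world point X has camera coordinates R X + t. Camera axes: x right, y down, z forward; pixel columns grow to the right and rows downward; lengths in m; the calibration is good to about 2 mm. A picture is of the moment at which its call begins. There is no depth.
- r.hand_in(): hands the job in, once; it reports no verdict.
The state is a dict: "clock": time; "joint_positions": joint angles; "dq": joint speeds; "effort": joint torques, N m; "position": TCP position; "orientation": TCP orientation; "wrist_force": force on the tool from outside, world axes, zero at the start; "wrist_torque": the same for the moment, N m; "opening": opening from 0.0 (shut) to 1.0 (fully open).
Only numpy, scipy, OpenCV 4.12 (cv2) and the standard library are available. Lean on these libraries where they do the work, as an engineer would, in place of code of your own. Each camera call takes 0.05 s, during which the arm holds its last target. There are 200 camera calls.

## Working session

There is one attempt and no reset: what is moved stays moved. The work goes in short steps, Python scripts to look and compute and a tool call to move; the robot and the scene stay as the last step left them, time stands still between calls to the robot, and variables do not carry over. Pictures are saved under pics/ and viewed, about 8 in all and at most 12, crops included, and the job is handed in when it is done.

Besides the shell and the picture viewer there is one more tool, called after "Emit:" as name(argument=value, ...), one argument or row to a line, values as JSON. servo_tool: Moves the arm, as the interface text tells. Scaled input: -1 to 1 covers 0.04 m each way for a shift and 2 pi rad each way for a turn. Its arguments: {"type":"object","properties":{"targets":{"type":"array"},"fingers":{"type":"number"},"newtons":{"type":"number"}},"required":["targets"]}

```bash
ls; mkdir -p pics; cat > h.py <<'E'
import numpy as np, cv2
from rig import r, cams
def grab(n,f):
    c=cams.get_image(n); cv2.imwrite(f'pics/{f}.png',c['frame'][:,:,::-1])
    np.savez(f'pics/{f}.npz',**c); return c
def load(f): return dict(np.load(f'pics/{f}.npz'))
def ray(c,uv):
    p=np.array([(uv[0]-c['cx'])/c['fx'],(uv[1]-c['cy'])/c['fy']]);q=p.copy()
    for _ in range(20): q=p/(1+c['k1']*(q@q))
    R=np.array(c['R']);d=R.T@np.array([q[0],q[1],1]);return -R.T@np.array(c['t']),d/np.linalg.norm(d)
def plane(c,uv,z):
    o,d=ray(c,uv);return o+d*(z-o[2])/d[2]
def tri(c1,u1,c2,u2):
    o1,d1=ray(c1,u1);o2,d2=ray(c2,u2)
    s=np.linalg.lstsq(np.c_[d1,-d2],o2-o1,rcond=None)[0]
    a,b=o1+d1*s[0],o2+d2*s[1];return (a+b)/2,np.linalg.norm(a-b)
def proj(c,X):
    X=np.array(c['R'])@X+np.array(c['t']);q=X[:2]/X[2];q=q*(1+c['k1']*(q@q));return np.array([q[0]*c['fx']+c['cx'],q[1]*c['fy']+c['cy']])
E
python3 - <<'E'
from h import *
for n in ['side','top','wrist']:
    c=grab(n,n+'0'); print(n,c['fx'],c['k1'],-np.array(c['R']).T@c['t'],np.array(c['R'])[2])
print(r.observe())
a=[cv2.imread(f'pics/{n}0.png') for n in ['top','side']]
cv2.imwrite('pics/both.png',cv2.resize(np.vstack(a),None,fx=.71,fy=.71))
E
```

```text
pics
side 485.5632335918036 -0.045360790269015745 [ 0.1439241  -0.54957033  0.92691678] [ 0.34449511  0.59379889 -0.72713548]
top 424.4710512675353 0.006686476778776138 [0.40773927 0.10643545 1.04425216] [ 0.11534703 -0.02710617 -0.99295535]
wrist 310.3411755933445 -0.059712373584606564 [ 0.2335425  -0.61270899  0.37432188] [-0.31345488 -0.07385307 -0.94672687]
{'clock': 0.15, 'joint_positions': array([ 1.59621265,  0.5016866 , -0.42684258,  1.55119506,  0.22076056,
        1.1382956 , -0.21027041]), 'dq': array([-0.00237978, -0.00230873, -0.00147343, -0.00443977,  0.00070386,
       -0.00048457, -0.00096223]), 'effort': array([-6.82154772e-03, -5.70030284e+01, -5.82563326e+00, -2.81283063e+01,
        1.05556721e-02,  7.82038289e-03, -2.73847701e-05]), 'position': array([ 0.1529723 , -0.63119348,  0.23047105]), 'orientation': array([ 9.92936702e-01,  1.18642783e-01, -3.52918002e-05, -7.71284773e-04]), 'wrist_force': array([-0.3925514 , -0.36649735, -0.28049706]), 'wrist_torque': array([ 0.00993381, -0.08336457,  0.01004197]), 'opening': 1.000175947184685}
```

View pics/top0.png

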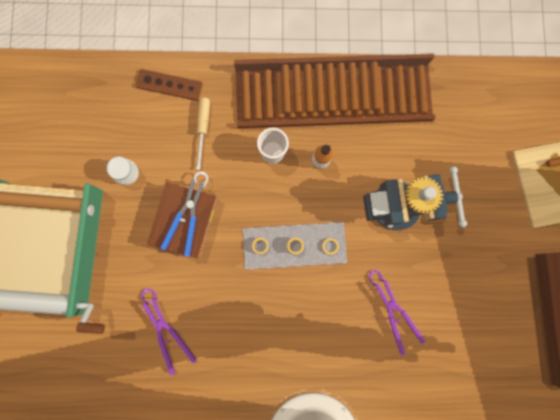

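View pics/side0.png

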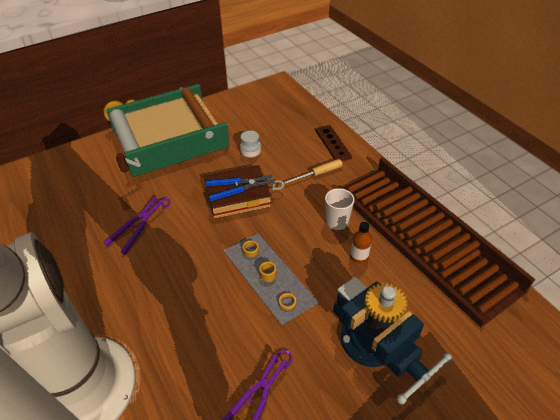

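Candidates:
- Bushes in top view: (260,246), (296,246) and (331,247). In side view they are (251,249), (268,272) and (287,301). The first looks middle, the second longest, the third shortest.
- Pliers: the blue-handled ones on the box at top (185,215). The purple ones at (165,330) and (395,310) are look-alikes.

Next I take one close crop to check the choice.

```bash
python3 - <<'E'
from h import *
s=cv2.imread('pics/side0.png');t=cv2.imread('pics/top0.png')
f=lambda im,x,y,w,h,k:cv2.resize(im[y:y+h,x:x+w],None,fx=k,fy=k,interpolation=cv2.INTER_CUBIC)
A=f(s,228,230,80,90,4);B=f(t,240,222,110,50,4)[:, :440]
C=f(s,330,270,80,60,4)
D=f(t,150,165,80,100,4)
W=np.zeros((600,800,3),np.uint8);W[:360,:320]=A;W[:200,330:770]=B;W[360:600,:320]=C;W[200:600,330:650]=D
cv2.imwrite('pics/crop1.png',W)
E
```

```text
(no output)
```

View pics/crop1.png

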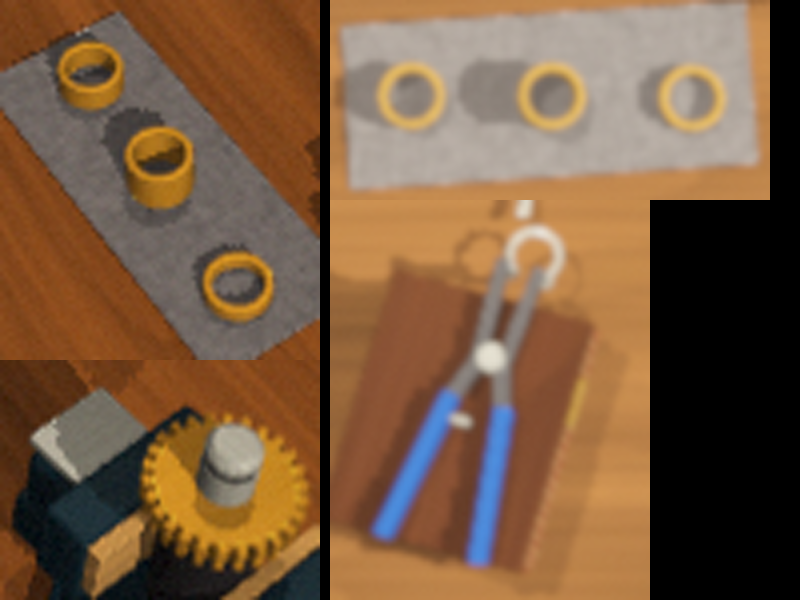

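The left one, side (251,249) / top (260,246), has the middle height. Next I triangulate.

```bash
python3 - <<'E'
from h import *
s=load('side0');t=load('top0')
f=lambda x,y,ox,oy:((x-.5)/4+ox,(y-.5)/4+oy)
for n,a,b in [('left',f(91,64,228,230),f(411-330,96,240,222)),('midl',f(159,151,228,230),f(552-330,96,240,222)),('right',f(238,283,228,230),f(692-330,97,240,222))]:
    print(n,tri(s,a,t,b), )
g=t['frame'];hsv=cv2.cvtColor(g,cv2.COLOR_RGB2HSV)
c=g[165:225,390:470];cv2.imwrite('pics/stub.png',cv2.resize(c[:,:,::-1],None,fx=6,fy=6))
for z in (.196,):
  print('stub top from side',plane(s,f(236,77+0-2,330,270),z), 'top',plane(t,(430,194),z))
# pliers in top view
F=lambda x,y:f(x-330,y-200,150,165)
for n,p,z in [('pivot',F(490,357),.056),('gripL',F(383,535),.059),('gripR',F(480,562),.059),('gripLf',F(450,393),.059),('gripRf',F(505,408),.059),('ringback',F(537,230),.027),('ringc',F(535,255),.027)]:
    print(n,plane(t,p,z))
o=r.observe();print(o['position'],o['orientation'])
w=load('wrist0');from scipy.spatial.transform import Rotation as Ro
T=Ro.from_quat(o['orientation']).as_matrix();print('tool R',T);
print('cam in tool',T.T@(-w['R'].T@w['t']-o['position']),T.T@w['R'].T)
E
```

```text
left (array([0.45001084, 0.12421023, 0.02099162]), np.float64(0.004100284344370572))
midl (array([0.44946397, 0.04015352, 0.03118082]), np.float64(0.003401072919494178))
right (array([ 0.44952847, -0.04666879,  0.00942173]), np.float64(0.002582933050400239))
stub top from side [ 0.55672734 -0.22290228  0.196     ] top [ 0.54770004 -0.22407117  0.196     ]
pivot [0.54373503 0.28895312 0.056     ]
gripL [0.43986787 0.34684742 0.059     ]
gripR [0.42450689 0.29108911 0.059     ]
gripLf [0.52211861 0.31094495 0.059     ]
gripRf [0.51348931 0.2789895  0.059     ]
ringback [0.62565673 0.26790749 0.027     ]
ringc [0.61022914 0.26877506 0.027     ]
[ 0.1529723  -0.63119348  0.23047105] [ 9.92936702e-01  1.18642783e-01 -3.52918002e-05 -7.71284773e-04]
tool R [[ 9.71847777e-01  2.35609493e-01 -2.53099792e-04]
 [ 2.35609602e-01 -9.71846590e-01  1.52329968e-03]
 [ 1.12929697e-04 -1.54004815e-03 -9.99998808e-01]]
cam in tool [ 0.08267333  0.00079748 -0.14384289] [[-4.59712747e-04 -9.46692665e-01 -3.22137839e-01]
 [ 9.99999770e-01 -2.74258358e-04 -6.21082781e-04]
 [ 4.99625518e-04 -3.22138050e-01  9.46692573e-01]]
```

Emit:
servo_tool(
  targets=[
    [[0.55, 0.75, 0.3, 0, 0, -0.0155], [0.55, 0.75, 0.3, 0, 0, -0.0155], [0.55, 0.75, 0.3, 0, 0, -0.0155], [0.55, 0.75, 0.3, 0, 0, -0.0155], [0.55, 0.75, 0.3, 0, 0, -0.0155]],
  ],
  fingers=-1,
)

```text
clock: 0.57
position: [0.2541, -0.4799, 0.284]
orientation: [0.99, -0.143, -0.002, -0.006]
wrist_force: [1.6, -0.3, 0.9]
opening: 1.001
```

Emit:
servo_tool(
  targets=[
    [[0.55, 0.75, 0.15, 0, 0, 0], [0.55, 0.75, 0.15, 0, 0, 0], [0.55, 0.75, 0.15, 0, 0, 0], [0.55, 0.75, 0.15, 0, 0, 0], [0.55, 0.75, 0.15, 0, 0, 0]],
  ],
)

```text
clock: 0.98
position: [0.3675, -0.3218, 0.3165]
orientation: [0.989, -0.147, -0.002, -0.004]
wrist_force: [0.9, 0.1, 0.5]
opening: 1.002
```

Emit:
servo_tool(
  targets=[
    [[0.6, 0.75, 0, 0, 0, 0], [0.6, 0.75, 0, 0, 0, 0], [0.5, 0.6, 0, 0, 0, 0.003], [0.4, 0.4, 0, 0, 0, 0.003], [0, 0, 0, 0, 0, 0]],
  ],
)

```text
clock: 1.4
position: [0.4592, -0.2069, 0.3193]
orientation: [0.993, -0.121, 0.0, -0.004]
wrist_force: [-0.1, 0.4, -0.5]
opening: 0.997
```

```bash
python3 - <<'E'
from h import *
c=grab('wrist','w1');o=r.observe();print(o['position'],o['orientation'],proj(c,np.array([.553,-.223,.196])),proj(c,np.array([.553,-.223,.165])))
E
```

```text
[ 0.45781375 -0.20845339  0.31910601] [ 9.92525905e-01 -1.21976563e-01 -2.85935524e-04 -3.73686143e-03] [275.68078833  89.03139502] [276.82737657  90.62200828]
```

View pics/w1.png

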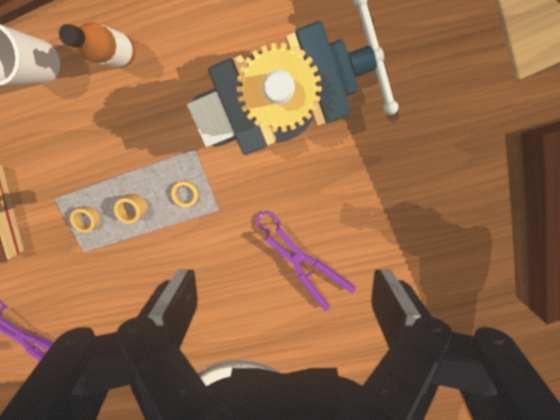

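The wrist view shows the stub top near (280,87), the gear around it, and the bushes at (85,220), (130,210) and (185,195).

```bash
cat >> h.py <<'E'
def stub(c,box):
    x0,y0,x1,y1=box;h=cv2.cvtColor(np.ascontiguousarray(c['frame'][y0:y1,x0:x1]),cv2.COLOR_RGB2HSV)
    m=((h[...,1]<70)&(h[...,2]>130)).astype(np.uint8)
    k=max(cv2.findContours(m,0,2)[0],key=cv2.contourArea);return np.array(cv2.minEnclosingCircle(k)[0])+[x0,y0],cv2.minEnclosingCircle(k)[1],cv2.fitEllipse(k)
E
python3 - <<'E'
from h import *
c=load('w1');s=load('side0');t=load('top0')
p,rad,e=stub(c,(255,65,305,112));print(p,rad,e,plane(c,p,.196))
h=cv2.cvtColor(c['frame'],cv2.COLOR_RGB2HSV);m=cv2.inRange(h,(18,110,120),(32,255,255));m[:, :235]=0;m[:,325:]=0;m[:40]=0;m[135:]=0
k=cv2.findContours(cv2.morphologyEx(m,2,np.ones((3,3))),0,2)[0];k=max(k,key=cv2.contourArea);g,gr=cv2.minEnclosingCircle(k);print('gear',g,gr,plane(c,g,.165))
pt,rt,et=stub(t,(418,182,444,206));print('top',pt,rt,et[0],plane(t,pt,.196))
sp=(388.9,288.7)
print(tri(s,sp,c,p),tri(s,sp,t,pt))
E
```

```text
[278.27777863  86.5       ] 16.72315216064453 ((23.212148666381836, 21.387802124023438), (31.05512046813965, 32.685829162597656), 173.37962341308594) [ 0.55437574 -0.2255207   0.196     ]
gear (283.58868408203125, 90.64051818847656) 49.58685302734375 [ 0.55150473 -0.22893924  0.165     ]
top [427.63333321 192.5       ] 7.779417514801025 (10.424269676208496, 10.723163604736328) [ 0.55077519 -0.21932005  0.196     ]
(array([ 0.55396779, -0.22543242,  0.20100265]), np.float64(0.0003923121656154183)) (array([ 0.55400146, -0.2215589 ,  0.19469006]), np.float64(0.006595269365795562))
```

Emit:
servo_tool(
  targets=[
    [[-0.1, 0.95, -0.2, 0, 0, 0], [-0.1, 0.95, -0.3, 0, 0, 0], [-0.1, 0.95, -0.3, 0, 0, 0], [-0.1, 0.95, -0.3, 0, 0, 0], [-0.1, 0.95, -0.3, 0, 0, 0]],
  ],
)

```text
clock: 1.87
position: [0.436, -0.0288, 0.2622]
orientation: [0.991, -0.134, 0.002, -0.001]
wrist_force: [1.1, 0.2, -0.4]
opening: 0.999
```

Emit:
servo_tool(
  targets=[
    [[-0.1, 0.9, -0.4, 0, 0, 0], [-0.1, 0.9, -0.4, 0, 0, 0], [-0.1, 0.9, -0.4, 0, 0, 0], [-0.1, 0.6, -0.4, 0, 0, 0], [0, 0, 0, 0, 0, 0]],
  ],
)

```text
clock: 2.28
position: [0.4152, 0.1076, 0.1945]
orientation: [0.991, -0.137, 0.002, 0.001]
wrist_force: [-1.4, -0.1, -0.8]
opening: 0.998
```

```bash
python3 - <<'E'
from h import *
c=grab('wrist','w2');o=r.observe();print(o['clock'],o['position'],o['orientation'],proj(c,np.array([.45,.124,.021])),proj(c,np.array([.5437,.289,.056])))
E
```

```text
2.3333 [0.41613592 0.10575174 0.1953647 ] [ 9.90555719e-01 -1.37084106e-01  2.53192299e-03  9.51189750e-04] [258.53325571 160.15606994] [ 52.77865971 118.7023459 ]
```

View pics/w2.png

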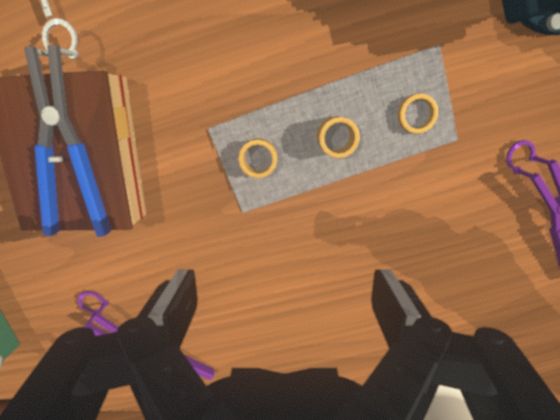

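The bush to take is at (258,159). The pliers are at the left: pivot (51,116), grips ending at (50,232) and (101,233), ring at (59,38).

```bash
cat >> h.py <<'E'
def bush(c,box,z):
    x0,y0,x1,y1=box;h=cv2.cvtColor(np.ascontiguousarray(c['frame'][y0:y1,x0:x1]),cv2.COLOR_RGB2HSV)
    m=cv2.inRange(h,(15,110,110),(35,255,255));k=max(cv2.findContours(m,0,2)[0],key=cv2.contourArea)
    e=cv2.fitEllipse(k);p=np.array(e[0])+[x0,y0];return p,e[1],plane(c,p,z)
E
python3 - <<'E'
from h import *
c=load('w2');s=load('side0')
for b in [(232,132,282,185),(312,110,367,165),(394,88,444,138)]: print(bush(c,b,.021))
p=bush(c,(232,132,282,185),.021)[0];print(tri(s,(250.6,245.9),c,p))
h=cv2.cvtColor(c['frame'],cv2.COLOR_RGB2HSV);m=cv2.inRange(h,(105,130,60),(122,255,255));m[260:]=0;m[:,150:]=0
_,l,st,ce=cv2.connectedComponentsWithStats(m)
for i in range(1,len(st)):
    if st[i,4]>200:
        ys,xs=np.where(l==i);P=np.array([plane(c,(x,y),.059)[:2] for x,y in zip(xs,ys)]);q=P.mean(0);d=np.linalg.svd(P-q,full_matrices=False)[2][0];d*=np.sign(d[0]);t=(P-q)@d;print(st[i],q,np.degrees(np.arctan2(d[1],d[0])),q+d*t.min(),q+d*t.max())
ph=plane(c,(51,116),.056);print('pivot',ph)
print('pivot tri',tri(c,(51,116),load('top0'),((490-330-.5)/4+150,(357-200-.5)/4+165)))
print('pivot c',[np.round(plane(c,u,.0265),4) for u in [(59,38),(59,22)]])
E
```

```text
(array([257.49588585, 157.97246552]), (38.0448112487793, 38.326255798339844), array([0.45244124, 0.12436132, 0.021     ]))
(array([338.08098412, 136.65538216]), (40.326927185058594, 41.51823425292969), array([0.45109833, 0.03993651, 0.021     ]))
(array([417.62663269, 113.10048294]), (37.183372497558594, 40.918067932128906), array([ 0.452707  , -0.04203866,  0.021     ]))
(array([0.45228673, 0.1245137 , 0.01957859]), np.float64(8.260505151765146e-05))
[  35  145   23   89 1336] [0.48686319 0.32517407] -24.8615559205189 [0.44303481 0.34548279] [0.52424784 0.30785117]
[  68  144   38   91 1342] [0.47777033 0.28327146] -9.5392588964703 [0.4281295  0.29161346] [0.51609056 0.27683186]
pivot [0.54637143 0.28952434 0.056     ]
pivot tri (array([0.54485731, 0.28865255, 0.05719772]), np.float64(0.0025595900682063447))
pivot c [array([0.6142, 0.2702, 0.0265]), array([0.6268, 0.2642, 0.0265])]
```

Emit:
servo_tool(
  targets=[
    [[0.5, 0.25, -0.3, 0, 0, 0], [0.4, 0.2, -0.6, 0, 0, 0], [0, 0, -0.9, 0, 0, 0], [0, 0, -0.9, 0, 0, 0], [0, 0, 0, 0, 0, 0]],
  ],
  fingers=-0.4,
)

```text
clock: 2.75
position: [0.4599, 0.1124, 0.0858]
orientation: [0.989, -0.144, 0.007, 0.005]
wrist_force: [-1.4, -1.0, -0.3]
opening: 0.696
```

```bash
python3 - <<'E'
from h import *
o=r.observe();print(o['position'],o['orientation'],o['opening'],o['wrist_force'])
c=grab('wrist','w3');print(proj(c,np.array([.4524,.1244,.021])))
E
```

```text
[0.45991256 0.11243135 0.08584229] [ 0.98948853 -0.14434855  0.00703284  0.00514614] 0.6962193521202312 [-1.37179038 -1.02810139 -0.3038238 ]
[269.48694706 239.83404121]
```

View pics/w3.png

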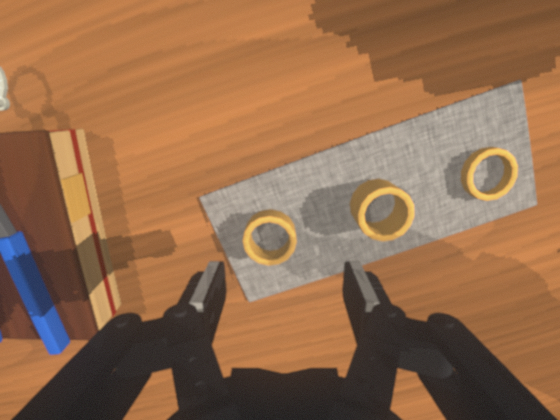

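The bush rim is centred at (269,240), close to the predicted (269.5,239.8). The hand needs a small re-centring and levelling.

```bash
cat >> h.py <<'E'
from scipy.spatial.transform import Rotation as Ro
def go(p,yaw=None):
    o=r.observe();q=Ro.from_quat(o['orientation']);x=q.as_matrix()[:,0];y0=np.degrees(np.arctan2(x[1],x[0]))
    yaw=y0 if yaw is None else yaw
    tgt=Ro.from_euler('z',yaw,degrees=True)*Ro.from_matrix(np.diag([1.,-1,-1]))
    print('t',round(float(o['clock']),2),'pos',np.round(o['position'],4),'yaw',round(y0,2),'open',round(float(o['opening']),3),'F',np.round(o['wrist_force'],1),'T',np.round(o['wrist_torque'],2))
    print('shift/.04',np.round((np.array(p)-o['position'])/.04,3),'turn/2pi',np.round((tgt*q.inv()).as_rotvec()/2/np.pi,5))
E
python3 - <<'E'
from h import *
c=load('w3');b=bush(c,(240,208,300,268),.021);print(b)
print(tri(c,b[0],load('w2'),(257.5,158))); go(b[2][:2].tolist()+[.005])
E
```

```text
(array([269.51888275, 237.49446678]), (52.60588455200195, 54.58876037597656), array([0.45417156, 0.12381771, 0.021     ]))
(array([0.45150077, 0.1250646 , 0.0142386 ]), np.float64(0.00029600794940061475))
t 2.8 pos [0.4612 0.1131 0.0884] yaw -16.58 open 0.702 F [ 0.3 -1.   0.8] T [-0.04 -0.   -0.  ]
shift/.04 [-0.176  0.267 -2.086] turn/2pi [1.85e-03 2.37e-03 1.00e-05]
```

Emit:
servo_tool(
  targets=[
    [[-0.21, 0.28, 0, 0.0018, 0.0024, 0], [0, 0, -0.6, 0, 0, 0], [0, 0, -0.6, 0, 0, 0], [0, 0, -0.4, 0, 0, 0], [0, 0, 0, 0, 0, 0]],
  ],
)

```text
clock: 3.22
position: [0.4595, 0.1258, 0.034]
orientation: [0.989, -0.148, 0.005, -0.005]
wrist_force: [0.1, 0.7, -0.2]
opening: 0.696
```

```bash
python3 - <<'E'
from h import *
go([.4527,.1242,.005])
E
```

```text
t 3.22 pos [0.4595 0.1258 0.034 ] yaw -17.02 open 0.696 F [ 0.1  0.7 -0.2] T [-0.02  0.01 -0.02]
shift/.04 [-0.17  -0.041 -0.724] turn/2pi [-1.19e-03  1.82e-03 -1.00e-05]
```

Emit:
servo_tool(
  targets=[
    [[-0.2, -0.04, 0, -0.001, 0.002, 0], [0, 0, -0.3, 0, 0, 0], [-0.05, 0, -0.3, 0, 0, 0], [0, 0, -0.1, 0, 0, 0], [0, 0, 0, 0, 0, 0]],
  ],
)

```text
clock: 3.63
position: [0.454, 0.1264, 0.0162]
orientation: [0.989, -0.15, 0.003, -0.004]
wrist_force: [0.2, 0.1, 0.2]
opening: 0.7
```

```bash
python3 - <<'E'
from h import *
go([.4527,.1242,.005])
E
```

```text
t 3.63 pos [0.454  0.1264 0.0162] yaw -17.25 open 0.7 F [0.2 0.1 0.2] T [-0.03 -0.02 -0.03]
shift/.04 [-0.033 -0.054 -0.279] turn/2pi [-0.00112  0.00125 -0.     ]
```

Emit:
servo_tool(
  targets=[
    [[-0.05, -0.07, -0.15, -0.0012, 0.0012, 0], [0, 0, -0.15, 0, 0, 0], [0, 0, -0.1, 0, 0, 0], [0, 0, 0, 0, 0, 0], [0, 0, 0, 0, 0, 0]],
  ],
)

```text
clock: 4.05
position: [0.4545, 0.1238, 0.0028]
orientation: [0.989, -0.151, 0.002, -0.001]
wrist_force: [-1.0, -0.4, -0.2]
opening: 0.702
```

Emit:
servo_tool(
  targets=[
    [[0, 0, 0, 0, 0, 0], [0, 0, 0, 0, 0, 0], [0, 0, 0, 0, 0, 0], [0, 0, 0, 0, 0, 0], [0, 0, 0, 0, 0, 0]],
  ],
  fingers=0.3,
  newtons=30,
)

```text
clock: 4.47
position: [0.4544, 0.1242, 0.0031]
orientation: [0.989, -0.15, 0.002, -0.001]
wrist_force: [0.1, 0.5, -0.2]
opening: 0.447
```

```bash
python3 - <<'E'
from h import *
go([.4527,.1242,.005])
E
```

```text
t 4.47 pos [0.4544 0.1242 0.0031] yaw -17.31 open 0.447 F [ 0.1  0.5 -0.2] T [ 0.05  0.02 -0.01]
shift/.04 [-0.042  0.     0.047] turn/2pi [-0.00012  0.00063 -0.     ]
```

Emit:
servo_tool(
  targets=[
    [[0, 0, 0, 0, 0, 0], [0, 0, 0, 0, 0, 0], [0, 0, 0.3, 0, 0, 0], [0, 0, 0.8, 0, 0, 0], [0, -0.2, 0.9, 0, 0, 0]],
  ],
  fingers=0.6,
  newtons=40,
)

```text
clock: 4.88
position: [0.4481, 0.1163, 0.0789]
orientation: [0.989, -0.149, -0.005, 0.001]
wrist_force: [1.0, 0.3, -0.4]
opening: 0.444
```

Emit:
servo_tool(
  targets=[
    [[0.1, -0.6, 0.8, 0, 0, 0], [0.3, -0.7, 0.7, 0, 0, 0], [0.3, -0.7, 0.7, 0, 0, 0], [0.3, -0.7, 0.7, 0, 0, 0], [0.3, -0.8, 0.5, 0, 0, 0]],
  ],
)

```text
clock: 5.3
position: [0.4966, -0.0201, 0.2227]
orientation: [0.99, -0.141, -0.006, -0.001]
wrist_force: [0.4, 0.9, -0.6]
opening: 0.443
```

```bash
python3 - <<'E'
from h import *
go([.5544,-.2255,.24])
E
```

```text
t 5.3 pos [ 0.4966 -0.0201  0.2227] yaw -16.16 open 0.443 F [ 0.4  0.9 -0.6] T [-0.02 -0.15  0.03]
shift/.04 [ 1.444 -5.136  0.432] turn/2pi [-0.00049 -0.00179 -0.     ]
```

Emit:
servo_tool(
  targets=[
    [[0, -0.9, 0.1, -0.0005, -0.0018, 0], [0, -0.9, 0.1, 0, 0, 0], [0, -0.9, 0.1, 0, 0, 0], [0, -0.9, 0.1, 0, 0, 0], [0, -0.7, 0, 0, 0, 0]],
  ],
)

```text
clock: 5.72
position: [0.5014, -0.2013, 0.2475]
orientation: [0.99, -0.14, 0.008, 0.001]
wrist_force: [0.2, -0.5, 0.4]
opening: 0.444
```

Emit:
servo_tool(
  targets=[
    [[0, -0.2, 0, 0, 0, 0], [0, 0, 0, 0, 0, 0], [0, 0, 0, 0, 0, 0], [0, 0, 0, 0, 0, 0], [0, 0, 0, 0, 0, 0]],
  ],
)

```text
clock: 6.13
position: [0.4988, -0.2152, 0.2461]
orientation: [0.989, -0.145, 0.007, 0.002]
wrist_force: [-1.2, -0.2, -0.1]
opening: 0.448
```

```bash
python3 - <<'E'
from h import *
c=grab('wrist','w4')
go([.5544,-.2255,.24]);print(proj(c,np.array([.5544,-.2255,.196])),proj(c,r.observe()['position']+[0,0,.018]))
E
```

```text
t 6.18 pos [ 0.4989 -0.2147  0.2461] yaw -16.6 open 0.444 F [-1.   0.2 -0.4] T [ 0.03  0.03 -0.01]
shift/.04 [ 1.386 -0.27  -0.153] turn/2pi [0.00075 0.00208 0.     ]
[272.87199113 150.5995513 ] [281.2689855  289.52100161]
```

View pics/w4.png

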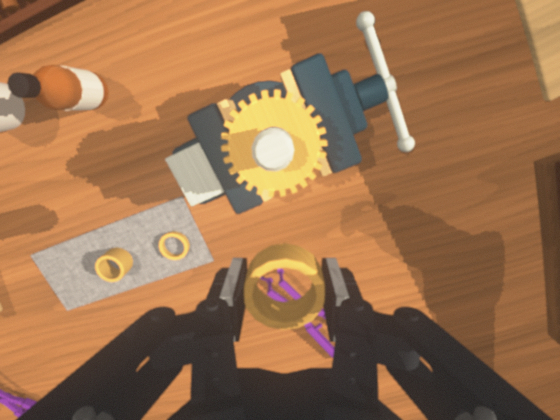

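Held bush rim: columns 245–327, rim rows about 258–328, so centre about (286,293), against (281,289.5) predicted. The camera is therefore about 2 mm biased sideways. Stub top is at (274,149). I'll measure both in the camera and move by the difference.

```bash
python3 - <<'E'
from h import *
c=load('w4')
p,rad,e=stub(c,(248,125,300,176));print('stub',p,rad,e,plane(c,p,.196))
h=cv2.cvtColor(c['frame'],cv2.COLOR_RGB2HSV)
for y in (255,262,270,280,290,300,310,320,326): print(y,''.join('#' if (15<=h[y,x,0]<=32 and h[y,x,1]>90 and h[y,x,2]>60) else '.' for x in range(236,336,2)))
print([tuple(c['frame'][y,286]) for y in range(240,334,4)])
T=np.array([.4989,-.2147,.2461]);
for u in [(286,293)]: print('bush',plane(c,u,.2641)-T)
# predicted outline of rim at TCP
a=np.linspace(0,2*np.pi,60)
P=np.array([proj(c,T+[.02*np.cos(t),.02*np.sin(t),.018]) for t in a]);print('rim top pred',P.min(0),P.max(0))
P=np.array([proj(c,T+[.02*np.cos(t),.02*np.sin(t),0]) for t in a]);print('rim bot pred',P.min(0),P.max(0))
cv2.imwrite('pics/w4c.png',cv2.resize(c['frame'][230:340,230:345,::-1],None,fx=5,fy=5,interpolation=cv2.INTER_CUBIC))
E
```

```text
stub [272.94467163 148.55942535] 21.657272338867188 ((24.87468719482422, 23.731840133666992), (40.603919982910156, 42.28326416015625), 9.368850708007812) [ 0.55559516 -0.22591884  0.196     ]
255 ..........##############################..........
262 ........##################################........
270 ......#############..........###############......
280 ....########..........................#######.....
290 ....#########.......................#########.....
300 ....###############............##############.....
310 ......####################################........
320 ..........#############################...........
326 ................##################................
[(np.uint8(203), np.uint8(137), np.uint8(83)), (np.uint8(177), np.uint8(131), np.uint8(74)), (np.uint8(175), np.uint8(133), np.uint8(74)), (np.uint8(184), np.uint8(139), np.uint8(76)), (np.uint8(184), np.uint8(138), np.uint8(76)), (np.uint8(246), np.uint8(218), np.uint8(113)), (np.uint8(244), np.uint8(214), np.uint8(109)), (np.uint8(228), np.uint8(163), np.uint8(93)), (np.uint8(198), np.uint8(132), np.uint8(83
[... 176 characters left out ...]
uint8(184)), (np.uint8(186), np.uint8(120), np.uint8(106)), (np.uint8(159), np.uint8(108), np.uint8(70)), (np.uint8(146), np.uint8(88), np.uint8(129)), (np.uint8(141), np.uint8(108), np.uint8(64)), (np.uint8(141), np.uint8(107), np.uint8(60)), (np.uint8(137), np.uint8(105), np.uint8(59)), (np.uint8(141), np.uint8(106), np.uint8(60)), (np.uint8(139), np.uint8(104), np.uint8(59)), (np.uint8(160), np.uint8(121), np.uint8(69)), (np.uint8(198), np.uint8(146), np.uint8(78)), (np.uint8(215), np.uint8(144), np.uint8(88))]
bush [-0.00244399 -0.00159487  0.018     ]
rim top pred [238.99061329 251.21366113] [323.62751964 324.43317156]
rim bot pred [243.59282972 235.65870567] [319.48059257 302.93643903]
```

View pics/w4c.png

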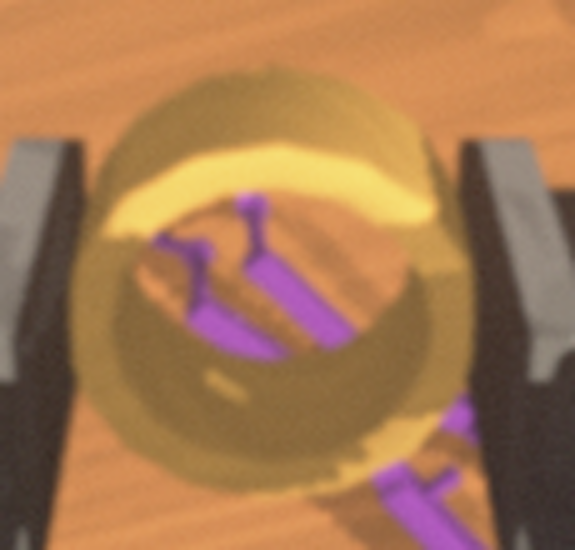

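Emit:
servo_tool(
  targets=[
    [[0.7, -0.13, 0, 0.0008, 0.002, 0], [0.6, -0.1, -0.2, 0, 0, 0], [0.2, 0, -0.3, 0, 0, 0], [0, 0, -0.3, 0, 0, 0], [0, 0, 0, 0, 0, 0]],
  ],
)

```text
clock: 6.6
position: [0.5597, -0.215, 0.2115]
orientation: [0.99, -0.139, -0.002, -0.001]
wrist_force: [-0.1, -0.2, -1.8]
opening: 0.445
```

```bash
python3 - <<'E'
from h import *
go([.558,-.225,.205])
E
```

```text
t 6.6 pos [ 0.5597 -0.215   0.2115] yaw -15.95 open 0.445 F [-0.1 -0.2 -1.8] T [ 0.02  0.07 -0.01]
shift/.04 [-0.043 -0.249 -0.163] turn/2pi [-0.00046 -0.00051  0.     ]
```

Emit:
servo_tool(
  targets=[
    [[-0.05, -0.26, -0.1, 0, 0, 0], [0, 0, 0, 0, 0, 0], [0, 0, 0, 0, 0, 0], [0, 0, 0, 0, 0, 0], [0, 0, 0, 0, 0, 0]],
  ],
)

```text
clock: 7.02
position: [0.5535, -0.2251, 0.2064]
orientation: [0.99, -0.138, -0.004, -0.001]
wrist_force: [-0.7, -0.3, -0.6]
opening: 0.445
```

```bash
python3 - <<'E'
from h import *
c=grab('wrist','w5');s=grab('side','s5');t=grab('top','t5')
go([.558,-.225,.205])
W=np.hstack([cv2.resize(c['frame'][225:345,225:345],(400,400),interpolation=2),cv2.resize(s['frame'][240:320,345:425],(400,400),interpolation=2)])
cv2.imwrite('pics/m5.png',W[:,:,::-1])
E
```

```text
t 7.17 pos [ 0.5539 -0.225   0.2065] yaw -15.87 open 0.444 F [ 0.5 -0.9 -1.7] T [ 0.01 -0.    0.03]
shift/.04 [ 0.103 -0.    -0.037] turn/2pi [-0.00058 -0.00116  0.     ]
```

View pics/m5.png

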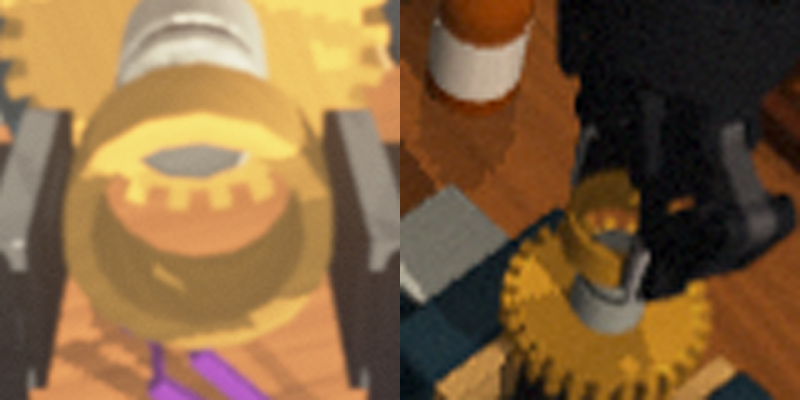

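The bush (left crop, rim centre about (198,229)) sits short of the stub along tool x. Laterally it is aligned. I'll work out the remaining shift.

```bash
python3 - <<'E'
from h import *
c=load('w5');k=1/(400/120)
px=lambda x,y:(225+(x-.5)*k,225+(y-.5)*k)
a=np.radians(-15.9);X=np.array([np.cos(a),np.sin(a),0]);Y=np.array([np.sin(a),-np.cos(a),0])
T=np.array([.5537,-.225,.2065])
e=plane(c,px(193,178),.193);st=e+.0135*X
# groove lower/upper visible? silhouettes at stub sides give lateral
b=plane(c,px(198,229),T[2]+.018)
print('stub',st,'bush',b,'bush-T',(b-T)@X,(b-T)@Y,'need X,Y',(st-b)@X,(st-b)@Y,'world',(st-b)[:2]/.04)
# bottom front outer edge of bush: row 65
f=plane(c,px(198,65),T[2])-.02*X;print('bush from bottom front',f,(f-b)@X)
E
```

```text
stub [ 0.55389974 -0.22527101  0.193     ] bush [ 0.5514237  -0.22548704  0.2245    ] bush-T -0.0020557816572876527 0.0010920219964172472 need X,Y 0.002322128470867717 -0.0008860970373975494 world [0.06190103 0.00540069]
bush from bottom front [ 0.54868119 -0.22469812  0.2065    ] -0.0028537201503220926
```

Emit:
servo_tool(
  targets=[
    [[0.06, 0.01, 0, -0.0006, -0.0012, 0], [0, 0, 0, 0, 0, 0], [0, 0, 0, 0, 0, 0], [0, 0, 0, 0, 0, 0], [0, 0, 0, 0, 0, 0]],
  ],
)

```text
clock: 7.58
position: [0.5572, -0.2244, 0.2075]
orientation: [0.99, -0.138, 0.002, 0.0]
wrist_force: [0.6, -0.7, -0.5]
opening: 0.445
```

```bash
python3 - <<'E'
from h import *
go([.5566,-.225,.193])
E
```

```text
t 7.58 pos [ 0.5572 -0.2244  0.2075] yaw -15.85 open 0.445 F [ 0.6 -0.7 -0.5] T [ 0.   -0.03  0.01]
shift/.04 [-0.014 -0.015 -0.363] turn/2pi [0.00019 0.00046 0.     ]
```

Emit:
servo_tool(
  targets=[
    [[0, 0, -0.08, 0, 0, 0], [0, 0, -0.08, 0, 0, 0], [0, 0, -0.08, 0, 0, 0], [0, 0, -0.06, 0, 0, 0], [0, 0, 0, 0, 0, 0]],
  ],
)

```text
clock: 8.0
position: [0.5571, -0.2242, 0.194]
orientation: [0.99, -0.138, 0.001, 0.0]
wrist_force: [0.3, -0.4, -1.3]
opening: 0.444
```

```bash
python3 - <<'E'
from h import *
go([.5566,-.225,.185])
E
```

```text
t 8.0 pos [ 0.5571 -0.2242  0.194 ] yaw -15.84 open 0.444 F [ 0.3 -0.4 -1.3] T [-0.   -0.01 -0.  ]
shift/.04 [-0.012 -0.019 -0.224] turn/2pi [0.00015 0.00039 0.     ]
```

No contact at the stub's top level yet. I go on down slowly.

Emit:
servo_tool(
  targets=[
    [[0, 0, -0.06, 0, 0, 0], [0, 0, -0.06, 0, 0, 0], [0, 0, -0.06, 0, 0, 0], [0, 0, -0.04, 0, 0, 0], [0, 0, 0, 0, 0, 0]],
  ],
)

```text
clock: 8.42
position: [0.5568, -0.2242, 0.1836]
orientation: [0.99, -0.138, 0.001, 0.0]
wrist_force: [0.3, 0.7, -0.6]
opening: 0.447
```

```bash
python3 - <<'E'
from h import *
go([.5566,-.225,.166])
E
```

```text
t 8.42 pos [ 0.5568 -0.2242  0.1836] yaw -15.84 open 0.447 F [ 0.3  0.7 -0.6] T [ 0.06 -0.05  0.07]
shift/.04 [-0.004 -0.021 -0.441] turn/2pi [8.0e-05 2.5e-04 0.0e+00]
```

Emit:
servo_tool(
  targets=[
    [[0, 0, -0.1, 0, 0, 0], [0, 0, -0.1, 0, 0, 0], [0, 0, -0.1, 0, 0, 0], [0, 0, -0.06, 0, 0, 0], [0, 0, 0, 0, 0, 0]],
  ],
)

```text
clock: 8.83
position: [0.5568, -0.2242, 0.1677]
orientation: [0.99, -0.138, 0.001, 0.0]
wrist_force: [-0.1, -1.3, -2.0]
opening: 0.451
```

```bash
python3 - <<'E'
from h import *
go([.5566,-.225,.166])
E
```

```text
t 8.83 pos [ 0.5568 -0.2242  0.1677] yaw -15.85 open 0.451 F [-0.1 -1.3 -2. ] T [ 0.01  0.09 -0.03]
shift/.04 [-0.005 -0.02  -0.043] turn/2pi [9.0e-05 2.8e-04 0.0e+00]
```

Emit:
servo_tool(
  targets=[
    [[0, 0, -0.03, 0, 0, 0], [0, 0, -0.03, 0, 0, 0], [0, 0, 0, 0, 0, 0], [0, 0, 0, 0, 0, 0], [0, 0, 0, 0, 0, 0]],
  ],
)

```text
clock: 9.25
position: [0.5571, -0.2242, 0.1654]
orientation: [0.99, -0.138, 0.001, 0.0]
wrist_force: [-0.1, -1.1, -2.1]
opening: 0.441
```

```bash
python3 - <<'E'
from h import *
go([.5566,-.225,.166])
E
```

```text
t 9.25 pos [ 0.5571 -0.2242  0.1654] yaw -15.85 open 0.441 F [-0.1 -1.1 -2.1] T [ 0.01 -0.04 -0.02]
shift/.04 [-0.012 -0.019  0.016] turn/2pi [0.00012 0.00035 0.     ]
```

Emit:
servo_tool(
  targets=[
    [[0, 0, 0, 0, 0, 0], [0, 0, 0, 0, 0, 0], [0, 0, 0, 0, 0, 0], [0, 0, 0, 0, 0, 0], [0, 0, 0, 0, 0, 0]],
  ],
  fingers=-0.4,
  newtons=30,
)

```text
clock: 9.67
position: [0.5577, -0.2244, 0.166]
orientation: [0.99, -0.138, 0.002, 0.0]
wrist_force: [-0.2, -0.3, -0.1]
opening: 0.699
```

Emit:
servo_tool(
  targets=[
    [[0, 0, 0.3, 0, 0, 0], [0, 0, 0.6, 0, 0, 0], [0, 0, 0.7, 0, 0, 0], [-0.3, 0.2, 0.7, 0, 0, 0], [-0.5, 0.3, 0.5, 0, 0, 0]],
  ],
)

```text
clock: 10.08
position: [0.5233, -0.2044, 0.2785]
orientation: [0.99, -0.138, -0.003, -0.001]
wrist_force: [0.3, 1.1, 1.3]
opening: 0.697
```

Emit:
servo_tool(
  targets=[
    [[-0.5, 0.2, 0, 0, 0, 0], [0, 0, 0, 0, 0, 0], [0, 0, 0, 0, 0, 0], [0, 0, 0, 0, 0, 0], [0, 0, 0, 0, 0, 0]],
  ],
)

```text
clock: 10.5
position: [0.5046, -0.1951, 0.2895]
orientation: [0.99, -0.137, 0.004, 0.001]
wrist_force: [0.6, 0.2, -0.2]
opening: 0.699
```

```bash
python3 - <<'E'
from h import *
c=grab('wrist','w6');go([.493,.3035,.2]);s=grab('side','s6')
p=proj(c,np.array([.555,-.225,.183]));q=proj(s,np.array([.554,-.223,.183]));print(p,q)
f=lambda im,p,w:cv2.resize(cv2.getRectSubPix(im,(w,w),(float(p[0]),float(p[1]))),(400,400),interpolation=2)
cv2.imwrite('pics/m6.png',np.hstack([f(c['frame'],p,110),f(s['frame'],q,80)])[:,:,::-1])
E
```

```text
t 10.55 pos [ 0.5046 -0.1951  0.2893] yaw -15.8 open 0.699 F [-0.1  0.1 -0.3] T [-0.02 -0.03 -0.01]
shift/.04 [-0.29  12.466 -2.232] turn/2pi [0.00046 0.00124 0.     ]
[301.6797442  140.25090733] [386.64170126 293.39045335]
```

View pics/m6.png

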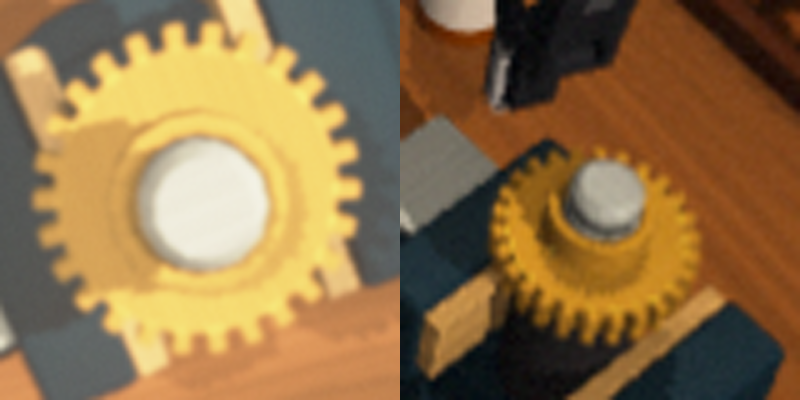

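The bush sits flat on the gear around the stub, and the dark groove shows just above it. Now the pliers.

Emit:
servo_tool(
  targets=[
    [[-0.1, 0.97, 0, 0.0005, 0.001, 0], [-0.1, 0.97, 0, 0, 0, 0], [-0.1, 0.97, 0, 0, 0, 0], [-0.1, 0.97, 0, 0, 0, 0], [-0.1, 0.97, 0, 0, 0, 0]],
  ],
  fingers=-0.9,
)

```text
clock: 11.02
position: [0.4838, -0.0075, 0.285]
orientation: [0.989, -0.148, -0.002, 0.0]
wrist_force: [1.7, 0.2, -0.1]
opening: 0.951
```

Emit:
servo_tool(
  targets=[
    [[-0.1, 0.95, -0.2, 0, 0, 0], [-0.1, 0.95, -0.2, 0, 0, 0], [-0.1, 0.95, -0.3, 0, 0, 0], [-0.1, 0.95, -0.3, 0, 0, 0], [0, 0.95, -0.3, 0, 0, 0]],
  ],
)

```text
clock: 11.43
position: [0.4682, 0.1912, 0.2323]
orientation: [0.989, -0.15, -0.001, -0.001]
wrist_force: [0.9, 0.0, -0.5]
opening: 0.946
```

Emit:
servo_tool(
  targets=[
    [[0, 0.95, -0.3, 0, 0, 0], [0, 0.95, -0.3, 0, 0, 0], [0, 0.5, -0.4, 0, 0, 0], [0, 0, -0.3, 0, 0, 0], [0, 0, 0, 0, 0, 0]],
  ],
)

```text
clock: 11.85
position: [0.461, 0.2884, 0.1772]
orientation: [0.991, -0.136, -0.008, -0.002]
wrist_force: [-0.6, -1.0, 0.3]
opening: 0.952
```

```bash
python3 - <<'E'
from h import *
go([.47,.31,.17],-17.2)
E
```

```text
t 11.85 pos [0.461  0.2884 0.1772] yaw -15.62 open 0.952 F [-0.6 -1.   0.3] T [-0.07 -0.02 -0.04]
shift/.04 [ 0.226  0.54  -0.179] turn/2pi [-0.00112 -0.00226 -0.00438]
```

Emit:
servo_tool(
  targets=[
    [[0.2, 0.4, 0, -0.0011, -0.0022, -0.0044], [0, 0, 0, 0, 0, 0], [0, 0, 0, 0, 0, 0], [0, 0, 0, 0, 0, 0], [0, 0, 0, 0, 0, 0]],
  ],
)

```text
clock: 12.27
position: [0.4667, 0.3032, 0.175]
orientation: [0.989, -0.147, -0.004, 0.002]
wrist_force: [0.4, -0.1, 0.6]
opening: 0.952
```

```bash
cat >> h.py <<'E'
def grips(c,z=.059):
    h=cv2.cvtColor(c['frame'],cv2.COLOR_RGB2HSV);m=cv2.inRange(h,(104,120,50),(122,255,255))
    _,l,st,ce=cv2.connectedComponentsWithStats(m);out=[]
    for i in range(1,len(st)):
        if st[i,4]>600:
            ys,xs=np.where(l==i);P=np.array([plane(c,(x,y),z)[:2] for x,y in zip(xs,ys)]);q=P.mean(0);d=np.linalg.svd(P-q,full_matrices=False)[2][0];d*=np.sign(d[0]);t=(P-q)@d;w=(P-q)@[-d[1],d[0]]
            print('grip',st[i],q,np.degrees(np.arctan2(d[1],d[0])),q+d*t.min(),q+d*t.max(),'w',np.percentile(w,[2,98]))
E
python3 - <<'E'
from h import *
c=grab('wrist','w7');go([.493,.3035,.17],-17.2);grips(c)
E
```

```text
t 12.32 pos [0.467  0.3028 0.1751] yaw -16.96 open 0.95 F [ 0.  -1.2 -0.3] T [-0.03 -0.02 -0.04]
shift/.04 [ 0.651  0.017 -0.127] turn/2pi [ 0.00027 -0.00129 -0.00068]
grip [ 286  139   23  100 1090] [0.47576478 0.28669529] -8.183217764418368 [0.42771365 0.2936052 ] [0.51695691 0.28077173] w [-0.00459876  0.00462052]
grip [ 239  140   20  100 1132] [0.48709739 0.32850544] -24.34524236891229 [0.44334963 0.34829991] [0.52582908 0.31098058] w [-0.00477642  0.0047187 ]
```

View pics/w7.png

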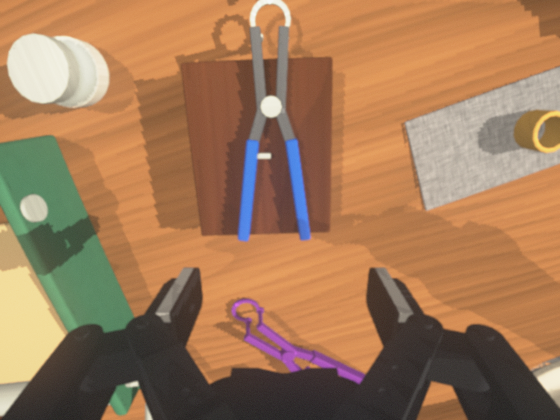

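The pliers are centred ahead: pivot (270,106), grips between columns 239–259 and 286–309, ring at (270,15). Check the height, then descend.

```bash
python3 - <<'E'
from h import *
print(tri(load('w2'),(51,116),load('w7'),(270.5,106)))
E
```

```text
(array([0.54655678, 0.28883882, 0.05681722]), np.float64(0.0006962347991199143))
```

Emit:
servo_tool(
  targets=[
    [[0.4, 0.03, -0.3, 0.0003, -0.0013, 0.001], [0.3, 0, -0.6, 0, 0, 0], [0, 0, -0.6, 0, 0, 0], [0, 0, -0.4, 0, 0, 0], [0, 0, 0, 0, 0, 0]],
  ],
)

```text
clock: 12.73
position: [0.5027, 0.2966, 0.1013]
orientation: [0.988, -0.152, 0.002, -0.004]
wrist_force: [-0.1, 0.8, -0.3]
opening: 0.946
```

```bash
python3 - <<'E'
from h import *
c=grab('wrist','w8');go([.495,.3045,.046],-16.3);grips(c)
E
```

```text
t 12.78 pos [0.5033 0.2965 0.1026] yaw -17.49 open 0.953 F [ 0.9 -0.9  0.5] T [-0.01  0.03  0.06]
shift/.04 [-0.208  0.199 -1.416] turn/2pi [-0.00126  0.00114  0.0033 ]
grip [ 235  211   24  118 1670] [0.487888   0.32820675] -24.28251268290825 [0.4428816  0.34851139] [0.52623118 0.31090823] w [-0.00478013  0.0047101 ]
grip [ 294  210   30  118 1634] [0.47620361 0.28664798] -8.223394383713876 [0.42707159 0.29374849] [0.51740666 0.28069335] w [-0.00456194  0.00460296]
```

Emit:
servo_tool(
  targets=[
    [[-0.22, 0.2, 0, -0.0013, 0.0011, 0.003], [0, 0, -0.4, 0, 0, 0], [0, 0, -0.4, 0, 0, 0], [0, 0, -0.2, 0, 0, 0], [0, 0, 0, 0, 0, 0]],
  ],
)

```text
clock: 13.2
position: [0.4972, 0.3067, 0.0692]
orientation: [0.99, -0.144, 0.002, -0.004]
wrist_force: [-0.4, 0.1, -0.4]
opening: 0.954
```

```bash
python3 - <<'E'
from h import *
go([.495,.3045,.046],-16.3)
E
```

```text
t 13.2 pos [0.4972 0.3067 0.0692] yaw -16.51 open 0.954 F [-0.4  0.1 -0.4] T [ 0.03 -0.04  0.02]
shift/.04 [-0.055 -0.055 -0.58 ] turn/2pi [-0.00107  0.00089  0.00057]
```

Emit:
servo_tool(
  targets=[
    [[-0.06, -0.06, 0, -0.0011, 0.0009, 0.0006], [0, 0, -0.2, 0, 0, 0], [0, 0, -0.2, 0, 0, 0], [0, 0, -0.1, 0, 0, 0], [0, 0, 0, 0, 0, 0]],
  ],
)

```text
clock: 13.62
position: [0.496, 0.3067, 0.052]
orientation: [0.99, -0.141, 0.002, -0.002]
wrist_force: [0.8, -0.8, 0.8]
opening: 0.951
```

```bash
python3 - <<'E'
from h import *
go([.495,.3045,.046],-16.3)
E
```

```text
t 13.62 pos [0.496  0.3067 0.052 ] yaw -16.16 open 0.951 F [ 0.8 -0.8  0.8] T [ 0.04 -0.02 -0.01]
shift/.04 [-0.025 -0.055 -0.149] turn/2pi [-0.00046  0.00061 -0.00038]
```

Emit:
servo_tool(
  targets=[
    [[-0.03, -0.06, -0.1, -0.0005, 0.0006, -0.0004], [0, 0, -0.05, 0, 0, 0], [0, 0, 0, 0, 0, 0], [0, 0, 0, 0, 0, 0], [0, 0, 0, 0, 0, 0]],
  ],
)

```text
clock: 14.03
position: [0.4946, 0.3038, 0.045]
orientation: [0.99, -0.142, -0.0, 0.001]
wrist_force: [-0.9, -0.1, 0.0]
opening: 0.951
```

Emit:
servo_tool(
  targets=[
    [[0, 0, 0, 0, 0, 0], [0, 0, 0, 0, 0, 0], [0, 0, 0, 0, 0, 0], [0, 0, 0, 0, 0, 0], [0, 0, 0, 0, 0, 0]],
  ],
  fingers=0.5,
  newtons=45,
)

```text
clock: 14.45
position: [0.4968, 0.3066, 0.0485]
orientation: [0.99, -0.142, 0.002, -0.002]
wrist_force: [-0.6, -0.1, -1.3]
opening: 0.375
```

Emit:
servo_tool(
  targets=[
    [[0, 0, 0, 0, 0, 0], [0, 0, 0, 0, 0, 0], [0, 0, 0, 0, 0, 0], [0, 0, 0, 0, 0, 0], [0, 0, 0, 0, 0, 0]],
  ],
)

```text
clock: 14.87
position: [0.4961, 0.306, 0.0479]
orientation: [0.99, -0.142, 0.001, -0.001]
wrist_force: [-0.5, 0.1, 1.9]
opening: 0.376
```

```bash
python3 - <<'E'
from h import *
c=grab('wrist','w9');go([.495,.3045,.046],-16.3);grips(c)
E
```

```text
t 14.92 pos [0.4961 0.3061 0.0479] yaw -16.31 open 0.375 F [ 0.4 -0.4  0.3] T [ 0.03  0.03 -0.02]
shift/.04 [-0.028 -0.039 -0.047] turn/2pi [-3.8e-04  4.3e-04  4.0e-05]
grip [ 249  227   25  145 2850] [0.48946824 0.31878757] -15.90424414130951 [0.4433077  0.33194045] [0.52712884 0.30805665] w [-0.00493144  0.00488407]
grip [ 296  226   25  145 2794] [0.48325315 0.29675843] -16.599948561465524 [0.43780018 0.3103085 ] [0.5210568  0.28548871] w [-0.00485037  0.00478958]
```

The grips are parallel (−15.9° and −16.6°), so the pliers are squeezed to the stop. Lift.

Emit:
servo_tool(
  targets=[
    [[0, 0, 0.2, 0, 0, 0], [0, 0, 0.4, 0, 0, 0], [0, 0, 0.6, 0, 0, 0], [0, 0, 0.7, 0, 0, 0], [0, 0, 0.7, 0, 0, 0]],
  ],
)

```text
clock: 15.33
position: [0.489, 0.3011, 0.148]
orientation: [0.99, -0.142, -0.006, 0.005]
wrist_force: [0.2, -0.0, -2.5]
opening: 0.372
```

Emit:
servo_tool(
  targets=[
    [[0, -0.2, 0.7, 0, 0, 0], [0, -0.4, 0.6, 0, 0, 0], [-0.1, -0.6, 0.5, 0, 0, 0], [-0.1, -0.7, 0.4, 0, 0, 0], [-0.1, -0.7, 0.2, 0, 0, 0]],
  ],
)

```text
clock: 15.75
position: [0.4758, 0.2028, 0.2549]
orientation: [0.991, -0.136, -0.004, 0.001]
wrist_force: [0.7, 0.1, -2.0]
opening: 0.371
```

```bash
python3 - <<'E'
from h import *
go([.40,-.18,.25],-16.3);c=grab('wrist','w10');grips(c,r.observe()['position'][2]+.011)
E
```

```text
t 15.75 pos [0.4758 0.2028 0.2549] yaw -15.62 open 0.371 F [ 0.7  0.1 -2. ] T [ 0.01 -0.08 -0.01]
shift/.04 [-1.894 -9.57  -0.123] turn/2pi [ 0.      -0.00123 -0.00189]
grip [ 250  228   23  144 2571] [0.46918542 0.21549938] -15.436349758656796 [0.42316966 0.22820565] [0.50681561 0.20510861] w [-0.0044294   0.00440578]
grip [ 297  228   23  143 2508] [0.4631264  0.19336975] -15.856599524752188 [0.41775465 0.20625709] [0.50052332 0.18274758] w [-0.00441745  0.00428485]
```

Emit:
servo_tool(
  targets=[
    [[-0.2, -0.85, 0, 0, -0.001, -0.002], [-0.2, -0.85, 0, 0, 0, 0], [-0.2, -0.85, 0, 0, 0, 0], [-0.2, -0.85, 0, 0, 0, 0], [-0.2, -0.85, 0, 0, 0, 0]],
  ],
)

```text
clock: 16.22
position: [0.434, 0.0254, 0.2593]
orientation: [0.99, -0.142, 0.002, -0.001]
wrist_force: [0.5, -0.4, -2.9]
opening: 0.376
```

Emit:
servo_tool(
  targets=[
    [[-0.15, -0.85, 0, 0, 0, 0], [-0.15, -0.85, 0, 0, 0, 0], [-0.15, -0.7, 0, 0, 0, 0], [-0.1, -0.6, 0, 0, 0, 0], [0, -0.3, 0, 0, 0, 0]],
  ],
)

```text
clock: 16.63
position: [0.4051, -0.1173, 0.2606]
orientation: [0.989, -0.146, 0.002, -0.001]
wrist_force: [-0.2, 0.4, -1.0]
opening: 0.375
```

```bash
python3 - <<'E'
from h import *
go([.40,-.18,.25],-16.3)
E
```

```text
t 16.63 pos [ 0.4051 -0.1173  0.2606] yaw -16.76 open 0.375 F [-0.2  0.4 -1. ] T [-0.05  0.   -0.04]
shift/.04 [-0.127 -1.568 -0.265] turn/2pi [-0.00012  0.00066  0.00128]
```

Emit:
servo_tool(
  targets=[
    [[0.2, -0.6, 0, 0, 0.0006, 0.0012], [0.2, -0.6, 0, 0, 0, 0], [0.2, -0.4, 0, 0, 0, 0], [0, 0, 0, 0, 0, 0], [0, 0, 0, 0, 0, 0]],
  ],
)

```text
clock: 17.05
position: [0.426, -0.1879, 0.2617]
orientation: [0.989, -0.146, -0.0, -0.0]
wrist_force: [-0.8, 1.1, -2.4]
opening: 0.376
```

Emit:
servo_tool(
  targets=[
    [[0, 0, 0, 0, 0, 0], [0, 0, 0, 0, 0, 0], [0, 0, 0, 0, 0, 0], [0, 0, 0, 0, 0, 0], [0, 0, 0, 0, 0, 0]],
  ],
)

```text
clock: 17.47
position: [0.4247, -0.1841, 0.2614]
orientation: [0.99, -0.144, -0.001, -0.001]
wrist_force: [-0.3, -0.4, -2.2]
opening: 0.373
```

```bash
python3 - <<'E'
from h import *
c=grab('wrist','w11');s=grab('side','s11');t=grab('top','t11')
go([.4457,-.1916,.25],-16.3)
o=r.observe();T=o['position'];X=Ro.from_quat(o['orientation']).as_matrix()[:,0]
e=T+.114*X+[0,0,-.0214];print('eye pred',e)
P=[proj(c,e),proj(s,e),proj(t,e)];print(P,[proj(k,np.array([.5551,-.2236,.196])) for k in (c,s,t)])
cr=lambda im,x,y,w,h,W,H:cv2.resize(im[max(0,y):y+h,x:x+w],(W,H),interpolation=2)
a=cr(c['frame'],180,0,200,150,400,300);b=cr(s['frame'],int(P[1][0])-50,int(P[1][1])-30,100,75,400,300);d=cr(t['frame'],int(P[2][0])-40,int(P[2][1])-30,80,60,400,300)
cv2.imwrite('pics/m11.png',np.vstack([np.hstack([a,b]),np.hstack([d,d*0])])[:,:,::-1])
E
```

```text
t 17.62 pos [ 0.4248 -0.1845  0.2615] yaw -16.58 open 0.373 F [ 0.3 -0.4 -1.2] T [-0.    0.02  0.01]
shift/.04 [ 0.523 -0.177 -0.286] turn/2pi [-0.00047 -0.00034  0.00078]
eye pred [ 0.5340268  -0.21705728  0.23972643]
[array([283.18486432,  37.21078757]), array([380.28447325, 277.57431037]), array([435.26881763, 197.32464109])] [array([283.93257441,  11.91373956]), array([388.41807497, 289.30134021]), array([429.62792319, 190.421148  ])]
```

View pics/m11.png

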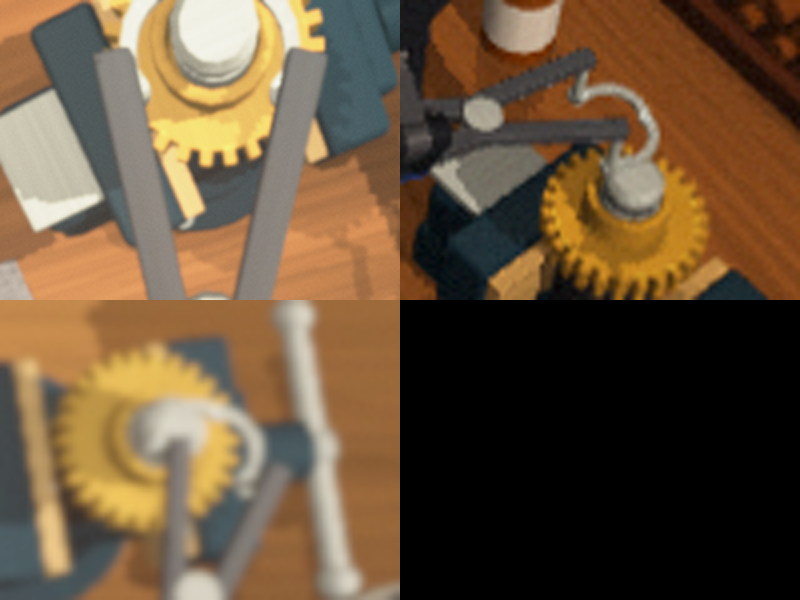

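View count is now 12, so no more pictures. The last one shows the ring spread on the noses, just short of the stub: wrist noses at px (237,25) and (335,25), stub at about (288,12). From here I measure numerically.

```bash
cat >> h.py <<'E'
def circ(P):
    A=np.c_[2*P,np.ones(len(P))];x=np.linalg.lstsq(A,(P**2).sum(1),rcond=None)[0];return x[:2],np.sqrt(x[2]+x[:2]@x[:2])
def bright(c,box,s=70,v=110):
    x0,y0,x1,y1=box;h=cv2.cvtColor(np.ascontiguousarray(c['frame'][y0:y1,x0:x1]),cv2.COLOR_RGB2HSV)
    return ((h[...,1]<s)&(h[...,2]>v))
def show(c,box,**k):
    m=bright(c,box,**k)
    for i,r_ in enumerate(m): print(box[1]+i,''.join('#' if q else '.' for q in r_))
E
python3 - <<'E'
from h import *
s=load('s11');c=load('w11')
print('side cols 368..');show(s,(368,262,400,302),v=125)
print('wrist cols 235..');show(c,(235,0,337,52),s=60,v=140)
m=bright(c,(265,135,310,175),v=150);ys,xs=np.where(m);print('pivot px',xs.min()+265,xs.max()+265,ys.min()+135,ys.max()+135,m.sum())
E
```

```text
side cols 368..
262 ................................
263 ................................
264 ................................
265 ........#.......................
266 .......##.......................
267 .......#........................
268 .......#....####................
269 .......############.............
270 ......##############............
271 .......###........####..........
272 .......#............###.........
273 .....................##.........
274 ......................##........
275 ......................##........
276 ......................###.......
277 .......................###......
278 ........................##......
279 ........................##......
280 ........................###.....
281 ........................###.....
282 ........................##......
283 ................#.......##......
284 ................#......###......
285 ................#.....###.......
286 ...............##.######........
287 ............#..#########........
288 ...............###########......
289 .............#.###########......
290 ...............############.....
291 .......
[... 5243 characters left out ...]
.............####........#.........
46 ##############.#####............................................................####......#.......#...
47 ##############.#####............................................................###..............#....
48 #.############.#####.............................................................##.............#.....
49 ####.##########.###..............................................................##...................
50 #.#############..##..............................................................##................#..
51 ###############..................................................................................#.#..
pivot px 265 309 136 174 945
```

```bash
python3 - <<'E'
from h import *
s=load('s11');c=load('w11')
T=np.array([.4248,-.1845,.2615]);a=np.radians(-16.6);X=np.array([np.cos(a),np.sin(a)]);Y=np.array([np.sin(a),-np.cos(a)])
m=bright(s,(375,265,400,286),v=125);m[:,:0]=0;ys,xs=np.where(m);keep=~((ys+265>=283)&(xs+375<388));ys=ys[keep];xs=xs[keep]
P=np.array([plane(s,(x+375,y+265),.2397)[:2] for x,y in zip(xs,ys)])
q=np.c_[(P-T[:2])@X,(P-T[:2])@Y];print('ring side: X max',np.percentile(q[:,0],[90,97,100]),'Y',q[:,1].min(),q[:,1].max());cc,rr=circ(q);print('circle',cc,rr)
# stub top disc in side0
st=load('s6');mm=bright(st,(370,275,405,305),v=125);ys,xs=np.where(mm);print('stub px',xs.min()+370,xs.max()+370,ys.min()+275,ys.max()+275)
show(st,(370,275,405,305),v=125)
# wrist
cw=lambda u,z:(((plane(c,u,z)[:2]-T[:2])@X).round(4),((plane(c,u,z)[:2]-T[:2])@Y).round(4))
print('wrist ring inner L,R @row25',cw((248,25),.2397),cw((322,24),.2397))
print('stub L,R r=13.5 @row9',cw((265,9),.193),cw((308.5,9),.193),'near edge',cw((286.5,33),.196))
h=cv2.cvtColor(c['frame'],cv2.COLOR_RGB2HSV)
for y in range(136,180,3): print(y,''.join('#' if h[y,x,2]>165 and h[y,x,1]<70 else '.' for x in range(262,312)))
E
```

```text
ring side: X max [0.13391779 0.13475151 0.1355745 ] Y -0.02700224066239539 0.019424419946761896
circle [0.11557068 0.00058216] 0.019461358295053344
stub px 383 395 286 298
275 ...................................
276 ...................................
277 ...................................
278 ...................................
279 ...................................
280 ...................................
281 ...................................
282 ...................................
283 ...................................
284 ...................................
285 ...................................
286 ................####...............
287 ..............########.............
288 .............###########...........
289 .............###########...........
290 .............############..........
291 .............#############.........
292 .............#############.........
293 .............#############.........
294 .............############..........
295 ..............###########..........
296 ..............###########..........
297 ...............##########..........
298 ....
[... 663 characters left out ...]
........................................
145 ..................................................
148 ...................###########....................
151 ............######################................
154 .........#############################............
157 .......#################################..........
160 .....####################################.........
163 ....######################################........
166 ....#######################################.......
169 ....#######################################.......
172 ....######################################........
175 .....####################################.........
178 .......################################...........
```

Emit:
servo_tool(
  targets=[
    [[0.25, -0.08, -0.05, 0, 0, 0.0008], [0.2, -0.07, -0.1, 0, 0, 0], [0, 0, -0.1, 0, 0, 0], [0, 0, 0, 0, 0, 0], [0, 0, 0, 0, 0, 0]],
  ],
)

```text
clock: 18.03
position: [0.4456, -0.1912, 0.2502]
orientation: [0.99, -0.141, -0.001, -0.001]
wrist_force: [0.1, -1.0, -1.5]
opening: 0.377
```

```bash
python3 - <<'E'
from h import *
go([.445,-.1914,.235],-16.3)
E
```

```text
t 18.03 pos [ 0.4456 -0.1912  0.2502] yaw -16.22 open 0.377 F [ 0.1 -1.  -1.5] T [ 0.01  0.01 -0.01]
shift/.04 [-0.014 -0.006 -0.381] turn/2pi [-0.00041 -0.00025 -0.00021]
```

Emit:
servo_tool(
  targets=[
    [[0, 0, -0.1, -0.0004, -0.0002, 0], [0, 0, -0.1, 0, 0, 0], [0, 0, 0, 0, 0, 0], [0, 0, 0, 0, 0, 0], [0, 0, 0, 0, 0, 0]],
  ],
)

```text
clock: 18.45
position: [0.4446, -0.191, 0.2405]
orientation: [0.99, -0.141, -0.001, -0.0]
wrist_force: [0.0, 0.5, -1.7]
opening: 0.376
```

```bash
python3 - <<'E'
from h import *
go([.445,-.1914,.23],-16.3)
s=grab('side','s12');c=grab('wrist','w12');t=grab('top','t12')
print('side 368');show(s,(368,262,408,304),v=125)
print('wrist 235');show(c,(235,0,337,40),s=60,v=140)
print('top 410');show(t,(410,175,450,215),s=80,v=130)
E
```

```text
t 18.45 pos [ 0.4446 -0.191   0.2405] yaw -16.25 open 0.376 F [ 0.   0.5 -1.7] T [-0.03  0.03 -0.02]
shift/.04 [ 0.011 -0.01  -0.262] turn/2pi [-6.0e-05 -3.9e-04 -1.4e-04]
side 368
262 ........................................
263 ........................................
264 ........................................
265 ........................................
266 ........................................
267 ........................................
268 ........................................
269 ........................................
270 ..................#.....................
271 .................#......................
272 .................#......................
273 .................#...#####..............
274 ................#############...........
275 ................####......####..........
276 ................###.........###.........
277 .................#............##........
278 ...............................##.......
279 ...............................###......
280 ...............................###......
281 ...............................####.....
282 ...............
[... 6318 characters left out ...]
#...###..................
200 ...................##...................
201 ...................##...................
202 ...................##...................
203 ...................##..........#........
204 ...................##............##.....
205 .................#.##............##.....
206 .................#.##...................
207 .................#.##...................
208 .................#.##...................
209 .................#.##...................
210 ...................#....................
211 ...................##..##...............
212 ...................########.............
213 ...................##########...........
214 ..................###########...........
```

```bash
python3 - <<'E'
from h import *
s=load('s12');c=load('w12');s6=load('s6');t=load('t12')
T=np.array([.4446,-.191,.2405]);a=np.radians(-16.25);X=np.array([np.cos(a),np.sin(a)]);Y=np.array([np.sin(a),-np.cos(a)])
loc=lambda c,u,z:np.array([(plane(c,u,z)[:2]-T[:2])@X,(plane(c,u,z)[:2]-T[:2])@Y])
zr=T[2]-.0214
def pts(c,mask,x0,y0,z): 
    ys,xs=np.where(mask);return np.array([loc(c,(x+x0,y+y0),z) for x,y in zip(xs,ys)])
# wrist ring inner edges & stub upper contour
print('wrist ring',loc(c,(248,25),zr),loc(c,(322.5,24),zr))
m=bright(c,(262,0,312,40),s=60,v=140);E=[]
for y in range(19,40):
    xs=np.where(m[y])[0]
    E+= [(262+xs.min()-.5,y),(262+xs.max()+.5,y)]
for z in (.193,.196):
    Q=np.array([loc(c,u,z) for u in E]);print('wrist stub circ',z,circ(Q))
# side ring
m=bright(s,(384,272,405,292),v=125);m[14:,:8]=0;m[16:,:10]=0
q=pts(s,m,384,272,zr);print('side ring',circ(q),q[:,0].max())
m=bright(s6,(380,284,400,295),v=125);m[9:]=0;q=pts(s6,m,380,284,.194);print('side stub',q.mean(0),(q.max(0)+q.min(0))/2)
# top ring outer
m=bright(t,(434,175,447,198),s=80,v=130);q=pts(t,m,434,175,zr);print('top ring',circ(q))
for z in (.194,):
  m=bright(load('t5'),(418,182,444,206),s=80,v=130)
print('top stub (t0) ',loc(load('top0'),(429,192.8),.195))
E
```

```text
wrist ring [ 0.11967671 -0.01626517] [0.12011211 0.01924954]
wrist stub circ 0.193 (array([0.11504591, 0.00221228]), np.float64(0.01322399850431519))
wrist stub circ 0.196 (array([0.11455133, 0.00218994]), np.float64(0.01301668925860672))
side ring (array([0.11669649, 0.00183941]), np.float64(0.01863660742618715)) 0.13568983342171853
side stub [ 0.11574889 -0.00038282] [ 0.11518373 -0.00044057]
top ring (array([0.11844438, 0.00696217]), np.float64(0.014277487024555948))
top stub (t0)  [0.11032762 0.00065092]
```

Ring and stub agree within about 1–2 mm in every view, which the chamfer and clearance can take. Lower while watching the force.

Emit:
servo_tool(
  targets=[
    [[0, 0, -0.08, 0, 0, 0], [0, 0, -0.08, 0, 0, 0], [0, 0, -0.08, 0, 0, 0], [0, 0, -0.06, 0, 0, 0], [0, 0, 0, 0, 0, 0]],
  ],
)

```text
clock: 19.02
position: [0.4452, -0.1912, 0.2281]
orientation: [0.99, -0.141, -0.0, 0.0]
wrist_force: [0.3, 0.2, -2.3]
opening: 0.374
```

Emit:
servo_tool(
  targets=[
    [[0, 0, -0.06, 0, 0, 0], [0, 0, -0.06, 0, 0, 0], [0, 0, -0.04, 0, 0, 0], [0, 0, 0, 0, 0, 0], [0, 0, 0, 0, 0, 0]],
  ],
)

```text
clock: 19.43
position: [0.445, -0.1912, 0.2206]
orientation: [0.99, -0.141, -0.001, 0.0]
wrist_force: [0.4, 0.4, -3.0]
opening: 0.374
```

```bash
python3 - <<'E'
from h import *
go([.4446,-.191,.206],-16.25)
E
```

```text
t 19.43 pos [ 0.445  -0.1912  0.2206] yaw -16.25 open 0.374 F [ 0.4  0.4 -3. ] T [ 0.01 -0.   -0.02]
shift/.04 [-0.009  0.004 -0.365] turn/2pi [-1.e-05 -2.e-04 -1.e-05]
```

Emit:
servo_tool(
  targets=[
    [[0, 0, -0.05, 0, 0, 0], [0, 0, -0.05, 0, 0, 0], [0, 0, -0.05, 0, 0, 0], [0, 0, 0, 0, 0, 0], [0, 0, 0, 0, 0, 0]],
  ],
)

```text
clock: 19.85
position: [0.4451, -0.1912, 0.2141]
orientation: [0.99, -0.141, -0.0, 0.0]
wrist_force: [-0.4, -0.7, -2.7]
opening: 0.377
```

```bash
python3 - <<'E'
from h import *
go([.4446,-.191,.206],-16.25)
s=grab('side','s13');show(s,(380,265,412,302),v=125)
c=grab('wrist','w13');show(c,(235,0,337,50),s=60,v=140)
E
```

```text
t 19.85 pos [ 0.4451 -0.1912  0.2141] yaw -16.25 open 0.377 F [-0.4 -0.7 -2.7] T [ 0.01 -0.03 -0.04]
shift/.04 [-0.013  0.006 -0.203] turn/2pi [ 1.0e-05 -1.4e-04 -0.0e+00]
265 ................................
266 ................................
267 ................................
268 ................................
269 ................................
270 ................................
271 ................................
272 ................................
273 ................................
274 ................................
275 ................................
276 ................................
277 ................................
278 ................................
279 ....#...........................
280 ...#............................
281 ...#............................
282 ...##.#######...................
283 ..######.#######................
284 ...##........####...............
285 ................##..............
286 ......####.......##.............
287 .....#######.....##.............
288 .....#########...###............
289 .....#########....##............
290
[... 5030 characters left out ...]
########################################..#####....#.........##.
44 #############.######.....#################################################.###..####..............###.
45 ##############.#####.....#################################################.##...####..................
46 ##############.#####......####.##############################################...####..................
47 #####.########.#####......###...#############################################...####........#...###...
48 ####################.......#.....############################################...###...........#.##.#..
49 ##############..####.......##....######################################.#####...###......#........#...
```

The ring is around the stub now, with gaps of 5 and 3 px at the ring's ends and no contact force. Descend to the bush.

Emit:
servo_tool(
  targets=[
    [[0, -0.012, -0.04, 0, 0, 0], [0, 0, -0.04, 0, 0, 0], [0, 0, -0.03, 0, 0, 0], [0, 0, 0, 0, 0, 0], [0, 0, 0, 0, 0, 0]],
  ],
)

```text
clock: 20.37
position: [0.4453, -0.1918, 0.2095]
orientation: [0.99, -0.141, -0.0, 0.0]
wrist_force: [0.3, -0.2, -2.6]
opening: 0.374
```

```bash
python3 - <<'E'
from h import *
go([.4446,-.191,.206],-16.25)
E
```

```text
t 20.37 pos [ 0.4453 -0.1918  0.2095] yaw -16.25 open 0.374 F [ 0.3 -0.2 -2.6] T [-0.    0.03 -0.07]
shift/.04 [-0.018  0.021 -0.089] turn/2pi [ 3.e-05 -4.e-05 -1.e-05]
```

Emit:
servo_tool(
  targets=[
    [[0, 0, -0.03, 0, 0, 0], [0, 0, -0.03, 0, 0, 0], [0, 0, 0, 0, 0, 0], [0, 0, 0, 0, 0, 0], [0, 0, 0, 0, 0, 0]],
  ],
)

```text
clock: 20.78
position: [0.4454, -0.1918, 0.2069]
orientation: [0.99, -0.141, -0.0, 0.0]
wrist_force: [-1.0, -0.6, -2.9]
opening: 0.373
```

```bash
python3 - <<'E'
from h import *
go([.4446,-.191,.206],-16.25)
E
```

```text
t 20.78 pos [ 0.4454 -0.1918  0.2069] yaw -16.24 open 0.373 F [-1.  -0.6 -2.9] T [ 0.04  0.04 -0.  ]
shift/.04 [-0.019  0.02  -0.022] turn/2pi [ 3.e-05 -4.e-05 -2.e-05]
```

Emit:
servo_tool(
  targets=[
    [[0, 0, -0.02, 0, 0, 0], [0, 0, -0.02, 0, 0, 0], [0, 0, 0, 0, 0, 0], [0, 0, 0, 0, 0, 0], [0, 0, 0, 0, 0, 0]],
  ],
)

```text
clock: 21.2
position: [0.4456, -0.1919, 0.2057]
orientation: [0.99, -0.141, 0.0, 0.0]
wrist_force: [0.0, 0.1, -1.5]
opening: 0.375
```

```bash
python3 - <<'E'
from h import *
go([.4446,-.191,.205],-16.25)
E
```

```text
t 21.2 pos [ 0.4456 -0.1919  0.2057] yaw -16.25 open 0.375 F [ 0.   0.1 -1.5] T [0.04 0.06 0.04]
shift/.04 [-0.025  0.023 -0.018] turn/2pi [ 5.e-05  8.e-05 -1.e-05]
```

Emit:
servo_tool(
  targets=[
    [[0, 0, -0.02, 0, 0, 0], [0, 0, -0.01, 0, 0, 0], [0, 0, 0, 0, 0, 0], [0, 0, 0, 0, 0, 0], [0, 0, 0, 0, 0, 0]],
  ],
)

```text
clock: 21.62
position: [0.4457, -0.192, 0.205]
orientation: [0.99, -0.141, 0.001, 0.0]
wrist_force: [-2.1, 0.9, 0.4]
opening: 0.37
```

```bash
cat >> h.py <<'E'
def avg(n=6):
    L=[]
    for _ in range(n):
        cams.get_image('top');o=r.observe();L.append(np.r_[o['position'],o['wrist_force'],o['wrist_torque']])
    print('avg',np.round(np.mean(L,0),4))
E
python3 - <<'E'
from h import *
avg();go([.4446,-.191,.205],-16.25)
E
```

```text
avg [ 0.4457 -0.192   0.205  -1.53    0.5233 -0.2132  0.0805  0.0686  0.029 ]
t 21.92 pos [ 0.4457 -0.1919  0.205 ] yaw -16.24 open 0.38 F [-1.3  0.2  0. ] T [0.1  0.03 0.04]
shift/.04 [-0.028  0.023  0.001] turn/2pi [ 5.0e-05  1.8e-04 -2.0e-05]
```

Contact: about 2 N up, plus a slight push of 1.6 N along −X, so I ease back 1 mm.

Emit:
servo_tool(
  targets=[
    [[-0.024, 0.007, 0, 0, 0, 0], [0, 0, 0, 0, 0, 0], [0, 0, 0, 0, 0, 0], [0, 0, 0, 0, 0, 0], [0, 0, 0, 0, 0, 0]],
  ],
)

```text
clock: 22.33
position: [0.4454, -0.1919, 0.2051]
orientation: [0.99, -0.141, 0.001, 0.0]
wrist_force: [-0.0, 0.9, -0.4]
opening: 0.374
```

```bash
python3 - <<'E'
from h import *
avg();go([.4446,-.191,.205],-16.25)
s=grab('side','s14');show(s,(376,276,412,312),v=125)
c=grab('wrist','w14');show(c,(235,0,337,52),s=60,v=140);grips(c,.216)
E
```

```text
avg [ 0.4454 -0.1919  0.2051 -0.6041 -0.0901 -0.0076  0.0188 -0.0447  0.0101]
t 22.63 pos [ 0.4454 -0.1919  0.2051] yaw -16.25 open 0.371 F [ 0.5  0.4 -0.5] T [ 0.   -0.    0.03]
shift/.04 [-0.021  0.022 -0.002] turn/2pi [ 1.4e-04  4.2e-04 -1.0e-05]
276 ....................................
277 ....................................
278 ....................................
279 ....................................
280 ....................................
281 ....................................
282 .......#............................
283 .......#............................
284 ............#####...................
285 .............######.................
286 .........######..###................
287 .........########..###..............
288 .........#########..##..............
289 ..........#########..##.............
290 ...........########..##.............
291 ...........#########.###............
292 ............#####.##..##............
293 ..................##..###...........
294 .......................##...........
295 .......................##...........
296 ........................#.
[... 5742 characters left out ...]
##########################################....##.....#........#.#..
49 ###############..........##.....############################################.....##................##.
50 ###############...........#.....############################################.....##......##.....####..
51 ###############...........#......##########################################...................#..#....
grip [ 250  228   23  144 2555] [ 0.43876184 -0.17897226] -15.978808658495208 [ 0.39253967 -0.16573677] [ 0.47590786 -0.18960885] w [-0.00443337  0.00439892]
grip [ 297  228   23  143 2557] [ 0.43212835 -0.20101553] -16.54298682411716 [ 0.38693274 -0.18759109] [ 0.46934675 -0.2120705 ] w [-0.00449809  0.00437689]
```

```bash
python3 - <<'E'
from h import *
s=load('s14');T=np.array([.4454,-.1919,.2051]);a=np.radians(-16.25);X=np.array([np.cos(a),np.sin(a)]);Y=np.array([np.sin(a),-np.cos(a)])
m=bright(s,(388,283,405,304),v=125)
for i in range(21): # drop stub pixels: keep the outermost run on the right, rows<=293
    if 286<=283+i<=293:
        z=np.where(~m[i][:np.where(m[i])[0].max()])[0]; m[i,:z.max()+1]=False
    if 283+i>=299: m[i,:3]=False
ys,xs=np.where(m);P=np.array([plane(s,(x+388,y+283),T[2]-.0214)[:2]-T[:2] for x,y in zip(xs,ys)]);print('ring side',circ(np.c_[P@X,P@Y]))
avg(3);o=r.observe();print(o['opening'],o['clock'])
E
```

```text
ring side (array([0.11697105, 0.0006244 ]), np.float64(0.019330134925159365))
avg [ 0.4455 -0.1919  0.2051 -0.5363  0.5029 -0.2765  0.0418 -0.0514  0.0466]
0.37784957441909683 22.8833
```

The ring sits relative to the tool as it did before (X 0.117 m both times), so the pliers have not pitched. Contact with the bush is light, about 2 N. I hand in.

```bash
python3 -c "
from rig import r
print(r.hand_in())"
```

```text
the job is handed in; nothing more can be done
None
```

I put the 18 mm bush on the gear face and let it go. The arm now holds the squeezed pliers with the spread ring around the stub, resting lightly on the bush at groove height. I handed in at about 23 s; no verdict came back.

**Last checks that agreed**
- **Bush:** a picture after release showed it flat on the gear, with the groove just above it.
- **Handles:** the grips measured parallel (−16.0° and −16.5°), so the pliers are squeezed to the stop.
- **Centring:** in the wrist view the stub sat midway between the ring's ends, with gaps of 3 and 2 pixels.
- **Height:** the ring's underside works out at about 182 mm, against 183 mm for the bush top. The ring's place relative to the tool had not shifted.
- **Contact force:** the ring presses on the bush with about 2 N. The side force is about 0.7 N.

**What disagreed or went unchecked**
- **Camera offset:** the wrist camera read about 1–2 mm sideways off, so I worked from differences within one image.
- **Front-to-back fit:** the views disagreed by a few millimetres and the ring's back was out of the wrist view. After a slight push at contact I eased the pliers back, which left the low side force above.
- **Final look:** I had used all 12 picture views, so the last ring checks were on pixel measurements only. I did not look again at the other two bushes or the other things on the bench.

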